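# File a colour sample and press its label holder behind the rack lip

### The arm

A 6-joint arm with a two-finger parallel gripper is mounted at the origin on the work surface. World frame = base frame: x ahead of the robot, y to its left, z up, the work surface at z = 0. Lengths are in m, angles in rad, forces in N, time in s.
With the tool pointing down it reaches from about 0.35 to 0.85 m from the base axis. Payload 8.1 kg.
Tool frame: the origin (TCP) lies on the mounting face of the last link; the fingertips stand 186 mm ahead of it and the grasp point (between the pads) lies 167 mm ahead of it (robot.finger_overhang is the distance from the TCP to the fingertips, in m); z points along the fingers, y is the line along which they close (so a half turn about z gives the same grasp; the last joint's range is limited). The gripper opens to 93 mm and grips with 3 to 60 N. Pads are 15 mm wide; open, the fingers measure 128 mm over their backs; the gripper's body (75 mm by 188 mm) begins 65 mm behind the grasp point.
Start: joints at [1.094, 0.13, 1.488, -0, 1.523, -0.085], TCP at [0.229, 0.555, 0.405] pointing down, gripper open.
Joint ranges: [-2.96, 2.96], [-0.89, 2.26], [0.02, 2.5], [-1.34, 4.48], [0, 2.73], [-2.66, 2.66]. Speed limits (rad/s): [2.39, 2.39, 2.79, 3.14, 3.14, 3.14].

### API

Orientations are given as a rotation vector (axis times angle).
In Python, from plant import readout, read_camera, get_calibration, job, robot gives the robot as it stands.
- The arm moves only by the shell command python3 -m handwheel 'ROWS' [FORCE]. ROWS is JSON, a list of rows, each a list of 5 numbers: the shift along the world's x, y, z in cm, then the turn about the world's z in rad, then the closure, from 0 (fully open) to 1 (shut). In form: [[tx, ty, tz, spin, gripper], ...]. A call has 1 to 10 rows; each row shifts and turns the commanded pose from where the row before left it; what a row does not reach is not made up. A row lasts 1/8 s, in which the tool goes at most 62.5 mm and 10.7 degrees, less where a joint would pass 70% of its speed; a pose out of reach is approached as far as the arm can. A call is refused whole if a number of a shift passes 6.25 or a number of a turn 0.188, either way. A call with a gripper value outside its range is refused whole. The fingers move at their own pace and stop on an object; FORCE is the grip in N (left out, the last holds). Time passes only in rows, so rows that do not move let the fingers close. It gives the time, the measured TCP pose, the force, the opening and the grip force at its end, in the units of the state.
- readout.read_state(): the state, without advancing time (a new reading comes with each control period).
- read_camera(name): name is "scene" or "top"; returns the picture (420x560x3 uint8, red, green, blue); there is no depth.
- get_calibration(name): a dict with "fovy" (degrees; the focal length in pixels is half the picture's height over the tangent of half this angle, whatever the lens; pixels are square), "cx", "cy" (the principal point, pixels), "pose" (4x4, takes a point from camera to world coordinates). Camera axes: x right, y down, z forward; pixel columns grow to the right and rows downward; lengths in m; the calibration is good to about 2 mm. A picture is of the moment at which its call begins. get_calibration takes no time and is no camera call.
- job.close_job(): hands the job in; it is judged then, once.
The state is a dict: "t": time; "q": joint angles; "dq": joint speeds; "joint_torque": joint torques, N m; "tool_pos": TCP position; "orientation": TCP orientation; "force": force on the tool from outside, world axes, zero at the start; "wrist_torque": the same for the moment, N m; "opening": finger opening in m; "gripper_force": force on a finger pad.
Only numpy, scipy, OpenCV 4.12 (cv2) and the standard library are available. Lean on these libraries where they do the work, as an engineer would, in place of code of your own. Each camera call takes 0.05 s, during which the arm holds its last target. There are 200 camera calls.

### The job

Take the red colour-sample plaque out of the drying stand and stand it on edge, fully down, in the empty slot of the sample rack, and let go of it. Then take the red label holder from its caddy, push it down behind the metal lip in front of that slot until its ears sit on the lip's end cheeks, against the sprung seat, and finish while still holding it pressed home. Leave the other plaques, the yellow holder, the tins and the sanding block where they are.

Things in the scene. Friction and masses are not known exactly. Their poses are not given: they have to be found in the camera images.
- plaque_red: Red sample plaque (the one to file), a flat board standing on edge: 90 mm long (x), 10 mm thick (y), 80 mm tall (z). Origin at the centre of its underside. At the start it stands in one of the two slots of the drying stand (slot floor 12 mm above the table, walls up to 42 mm); a yellow one like it stands 75 mm beside it.
- label_red: Red label holder, upright, same front and back. Tongue 40 mm wide (y), 6 thick (x), 24 tall; above it a head 58 wide, 10 thick, 40 tall, overhanging 9 mm at each end (the ears), with white paper panels. Origin: centre of the tongue's underside, z up. It starts with its tongue in a hole of a grey caddy 30 mm high, head above; a yellow one stands 75 mm beside it along y.
- bay_red: Empty bay of the sample rack, fixed: plywood base 200 (x) by 68 mm (y), origin under its centre, 6 mm above the table. Its -x end, with the metal lip, faces the robot. Three bays stand side by side along y, 70 mm apart, in any order; the other two are filled with a blue and a green plaque and holder.
- slot (a point): Centre of the floor of the empty slot (18 mm above the table). The slot runs along its x between two wooden walls 80 mm long, 30 mm high and 14 mm apart, with rounded upper edges; a 30 mm high end stop stands 54 mm beyond the point in +x. z up.
- pocket (a point): Centre of the mouth of the empty label pocket, level with the tops of its end cheeks (54 mm above the table), 110 mm before (-x) slot. The gap behind the lip runs along y: 9 mm wide (x), flared to about 14 at the mouth, 46 mm long between the cheeks (6 mm thick each), on which the ears sit when home; the tongue's underside is then 24 mm below this point.
- seat (a joint): Orange sprung seat inside the pocket: 0 = up (its top 16 mm below the pocket's mouth), grows as it is pushed down, about 0.008 m with a holder home, where the ears stop it. Resists with 3 N at 0 and about 8 N at home, and lifts the holder again if it is let go.
- plaque_yellow: Yellow plaque in the drying stand, same size as the red one; leave alone.
- plaque_blue: Blue plaque standing in a neighbouring bay of the rack, same size, top 98 mm above the table; leave alone.
- plaque_green: Green plaque standing in the other bay of the rack, same size, top 98 mm above the table; leave alone.
- label_yellow: Yellow label holder in the caddy, same shape as the red one; leave alone.
- tin_orange: Orange paint tin, 68 mm across, 100 mm tall, origin under its centre; leave alone.
- tin_green: Green paint tin, 68 mm across, 100 mm tall, origin under its centre; leave alone.
- sanding_block: Cork sanding block 100 x 60 x 35 mm, origin under its centre; leave alone.

How it is judged:
On the way, in this order (a step that is already met when the one before it is completed fails the run):
1. the red plaque stands fully down in the empty slot, let go and at rest (x of plaque_red in the frame of slot between -0.015 and 0.015 m and y of plaque_red in the frame of slot between -0.006 and 0.006 m and z of plaque_red in the frame of slot between -0.005 and 0.005 m and angle between plaque_red's own z axis and vertical below 0.2 rad and angle between the x axis of plaque_red and the x axis of slot, either way round below 0.15 rad and contact force between the fingers and plaque_red below 0.1 N and linear speed of plaque_red below 0.02 m/s), for 0.2 s.
2. the red label holder is behind the lip, pressed home by the robot (value of joint seat above 0.006 m and x of label_red in the frame of pocket between -0.006 and 0.006 m and y of label_red in the frame of pocket between -0.007 and 0.007 m and z of label_red in the frame of pocket below -0.021 m and angle between the z axis of label_red and the z axis of pocket, either way round below 0.15 rad and contact force between label_red and bay_red above 3 N and contact force between the fingers and label_red above 2 N), for 0.2 s.
At the end, for the whole second after the job is handed in: Red plaque on edge in the empty slot (15 mm along, 5 mm in height, tilt under 0.2 rad), untouched, at rest; red holder upright behind the lip, underside 21 mm or more below the pocket mouth, seat down over 6 mm, over 3 N on the bay and over 2 N between fingers and holder (all of step 1 and all of step 2); the arm keeps its last pose, push and grip.
It fails at once if a plaque other than the red one is moved by more than 20 mm (distance of any of plaque_yellow, plaque_blue, plaque_green from where it was at the start of the episode above 0.02 m).
It fails at once if the yellow label holder is moved by more than 20 mm (distance of label_yellow from where it was at the start of the episode above 0.02 m).
It fails at once if a tin or the sanding block is moved by more than 20 mm (distance of any of tin_orange, tin_green, sanding_block from where it was at the start of the episode above 0.02 m).
It also fails if it takes over 61 s, if anything falls off the work surface, if the arm or the gripper's body presses on something with over 40 N, if the wrist force passes 120 N, or if a joint passes its speed limit or range.

## Working session

There is one attempt and no reset: what is moved stays moved. The work goes in short steps, Python scripts to look and compute and a shell command to move; the robot and the scene stay as the last step left them, time stands still between calls to the robot, and variables do not carry over. Pictures are saved under pics/ and viewed, at most 10 in all, crops included, and the job is handed in when it is done.

```bash
mkdir -p pics; ls
python3 - <<'E'
from plant import readout, read_camera, get_calibration
import cv2,numpy as np
for n in("scene","top"):
    im=read_camera(n); cv2.imwrite(f"pics/{n}0.png",im[:,:,::-1])
    c=get_calibration(n); print(n,c)
s=readout.read_state(); print({k:np.round(v,3) for k,v in s.items()})
E
```

```text
pics
scene {'fovy': 54.08629063796627, 'cx': 280.84454144596975, 'cy': 213.47221881981258, 'pose': array([[ 0.71174315,  0.39491381, -0.58091717,  1.15099418],
       [ 0.7021658 , -0.42308506,  0.57267986, -0.45963576],
       [-0.01961819, -0.81550114, -0.57842287,  0.60438788],
       [ 0.        ,  0.        ,  0.        ,  1.        ]])}
top {'fovy': 46.80678748868017, 'cx': 272.6449023995159, 'cy': 212.73624354974945, 'pose': array([[-2.43743197e-02, -9.90886134e-01,  1.32478535e-01,
         4.39935049e-01],
       [-9.99694264e-01,  2.47100256e-02,  8.90364078e-04,
         4.44752131e-02],
       [-4.15579742e-03, -1.32416330e-01, -9.91185475e-01,
         1.37404446e+00],
       [ 0.00000000e+00,  0.00000000e+00,  0.00000000e+00,
         1.00000000e+00]])}
{'t': np.float64(0.1), 'q': array([ 1.094,  0.131,  1.489, -0.   ,  1.523, -0.085]), 'dq': array([-0.   ,  0.002, -0.002, -0.   , -0.001, -0.   ]), 'joint_torque': array([ 1.0000e-03, -5.6134e+01, -4.9309e+01,  7.7000e-02,  2.9000e-02,
       -0.0000e+00]), 'tool_pos': array([0.229, 0.554, 0.404]), 'orientation': array([-6.110e-01, -3.081e+00,  3.000e-03]), 'force': array([ 0.222,  0.468, -0.487]), 'wrist_torque': array([-0.002, -0.013, -0.006]), 'gripper_force': np.float64(0.0), 'opening': np.float64(0.093)}
```

View pics/scene0.png

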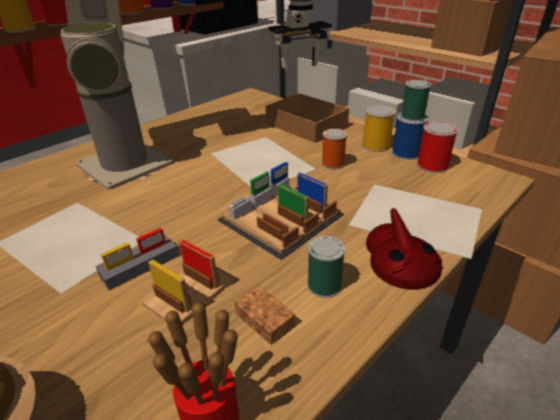

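View pics/top0.png

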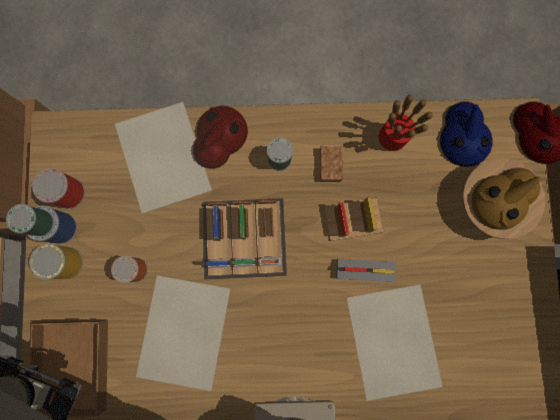

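The top view shows the rack at (245,238) with its empty bay on the right (col ~267). The red plaque is at (343,217), its yellow neighbour at (373,214), and the red holder at (352,269). I'll zoom in on both views.

Run:
```python
import cv2
a=cv2.imread("pics/top0.png")[190:290,195:405]; cv2.imwrite("pics/topc.png",cv2.resize(a,(798,380),interpolation=cv2.INTER_CUBIC))
a=cv2.imread("pics/scene0.png")[155:320,90:350]; cv2.imwrite("pics/scenec.png",cv2.resize(a,(780,495),interpolation=cv2.INTER_CUBIC))
```

```text
(no output)
```

View pics/topc.png

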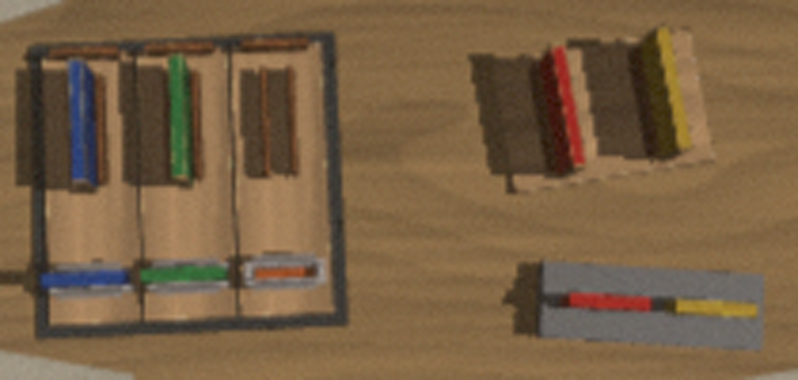

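View pics/scenec.png

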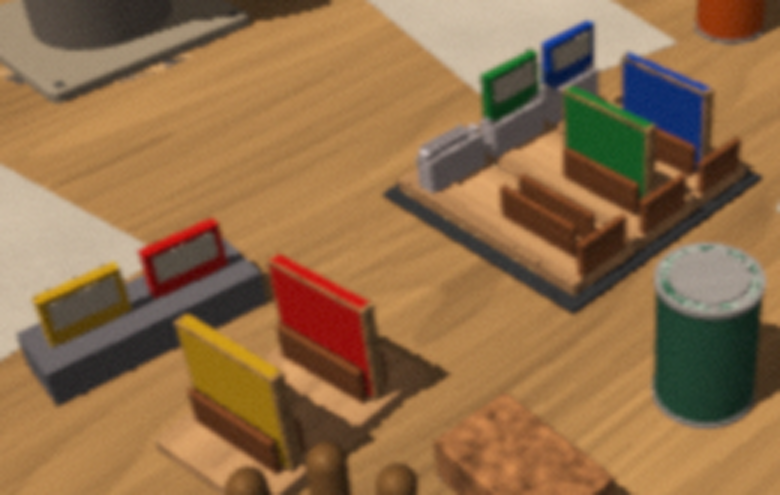

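```bash
cat > h.py <<'E'
import numpy as np, cv2
from scipy.optimize import least_squares
from plant import get_calibration
C={n:get_calibration(n) for n in("scene","top")}
O={"top":(195,190,3.8),"scene":(90,155,3)}
def proj(n,P):
    c=C[n]; T=np.linalg.inv(c["pose"]); p=P@T[:3,:3].T+T[:3,3]; f=210/np.tan(np.radians(c["fovy"])/2)
    return p[:,:2]/p[:,2:]*f+[c["cx"],c["cy"]]
def place(L,x,y,w,z=0):
    c,s=np.cos(w),np.sin(w); return np.c_[x+c*L[:,0]-s*L[:,1],y+s*L[:,0]+c*L[:,1],L[:,2]+z]
def fit(obs,x0,crop=True):
    obs=[(n,np.array(l,float),np.array(u,float)) for n,l,u in obs]
    def r(p):
        o=[]
        for n,l,u in obs:
            if crop: ox,oy,s=O[n]; u=(u+.5)/s-.5+[ox,oy]
            o.append((proj(n,place(l[None],*p))[0]-u))
        return np.array(o).ravel()
    q=least_squares(r,x0,loss="soft_l1"); return q.x,r(q.x).reshape(-1,2)
E
python3 - <<'E'
from h import *
np.set_printoptions(precision=4,suppress=True)
a,b=.045,.005;z=.092
T="top";S="scene"
print("plaque",*fit([(T,(a,b,z),(552,50)),(T,(a,-b,z),(563,46)),(T,(-a,-b,z),(584,163)),(T,(-a,b,z),(572,168)),
 (S,(-a,-b,z),(271,262)),(S,(-a,b,z),(277,257)),(S,(a,-b,z),(368,309)),(S,(a,b,z),(380,302))],[.43,-.13,0]),sep="\n")
print("rack",*fit([(T,(-.11,0,.054),(284,271)),(T,(.04,0,.048),(277.5,68)),(T,(-.04,0,.048),(279,175)),
 (T,(-.11,.07,.094),(185,273)),(T,(-.11,.14,.094),(85,279)),(T,(.045,.14,.098),(77,61)),(T,(-.045,.14,.098),(83,186)),(T,(.045,.07,.098),(176,57)),(T,(-.045,.07,.098),(182,180)),
 (S,(-.11,.07,.094),(509,63)),(S,(-.11,.14,.094),(568,32)),(S,(-.04,0,.048),(512,184)),(S,(.04,0,.048),(585,232))],[.43,.05,0]),sep="\n")
for k,o in(("red",[(T,(0,.029,0),(569,299)),(T,(0,-.029,0),(651,304)),(S,(0,-.029,0),(143,252)),(S,(0,.029,0),(217,223))]),
 ("yel",[(T,(0,.029,0),(676,307)),(T,(0,-.029,0),(757,311)),(S,(0,-.029,0),(37,295)),(S,(0,.029,0),(117,265))])):
    print(k,*fit(o,[.33,-.15,0,.07]),sep="\n")
E
```

```text
plaque
[ 0.597  -0.1445  0.1518]
[[-0.8328 -2.6165]
 [-0.0554 -2.2137]
 [ 1.0152  0.0196]
 [ 0.4682 -0.6354]
 [-0.9765 -1.6346]
 [ 0.7599 -2.5678]
 [-0.3267 -0.1519]
 [-0.6566 -0.7085]]
rack
[0.5948 0.0584 0.0242]
[[ 0.7588 -0.0174]
 [-0.1124 -0.9999]
 [ 0.8711 -0.3053]
 [ 0.0535  0.2436]
 [-0.2538 -0.0306]
 [-0.2687 -1.1797]
 [-0.7292 -0.3514]
 [-0.0396 -1.4077]
 [-0.2552 -0.0693]
 [-0.435  -0.6298]
 [-0.6397 -0.5637]
 [-0.9726 -2.7144]
 [-0.2723 -4.9508]]
red
[ 0.4576 -0.1711 -0.1006  0.0657]
[[-0.1941 -0.2213]
 [-0.1191  0.1217]
 [-0.4559  0.6985]
 [ 0.1936 -0.6642]]
yel
[ 0.4504 -0.2454 -0.0959  0.0677]
[[-0.3229 -0.2579]
 [ 0.0874  0.2514]
 [-0.5779  1.0812]
 [ 0.4216 -1.0321]]
```

```bash
python3 -m handwheel '[[3.0,-5.8,0,0.045,0.4],[3.0,-5.8,0,0.045,0.4],[3.0,-5.8,0,0.045,0.4],[3.0,-5.8,0,0.045,0.4],[3.0,-5.8,0,0.045,0.4],[3.0,-5.8,0,0.045,0.4],[3.0,-5.8,0,0.045,0.4],[3.0,-5.8,0,0.045,0.4],[3.0,-5.8,0,0.045,0.4],[3.0,-5.8,0,0.045,0.4]]' 30
python3 -m handwheel '[[3.0,-5.8,-2,0.045,0.4],[3.8,-6.0,-3,0.045,0.4],[0,0,0,0,0.4],[0,0,0,0,0.4]]'
```

```text
t: 1.35
tool_pos: [0.5167, -0.0026, 0.4045]
orientation: [0.093, -3.14, -0.0]
force: [0.1, 0.6, 0.8]
opening: 0.0559
gripper_force: 0.0
t: 1.85
tool_pos: [0.5743, -0.1022, 0.3615]
orientation: [0.231, -3.132, -0.001]
force: [-0.2, 0.5, 0.4]
opening: 0.056
gripper_force: 0.0
```

```bash
python3 -m handwheel '[[1.1,-2.1,-3,0,0.4],[1.1,-2.1,-3,0,0.4],[0,0,0,0,0.4],[0,0,0,0,0.4]]'
python3 - <<'E'
from h import *
from plant import read_camera
a=read_camera("top")[185:265,290:400,::-1]; b=read_camera("scene")[190:320,100:260,::-1]
cv2.imwrite("pics/t1.png",np.hstack([cv2.resize(a,(440,320),interpolation=2),cv2.resize(b,(360,320),interpolation=2)]))
E
```

```text
t: 2.35
tool_pos: [0.5966, -0.1431, 0.304]
orientation: [-0.234, 3.131, -0.001]
force: [0.7, -0.0, 0.9]
opening: 0.0557
gripper_force: 0.0
```

View pics/t1.png

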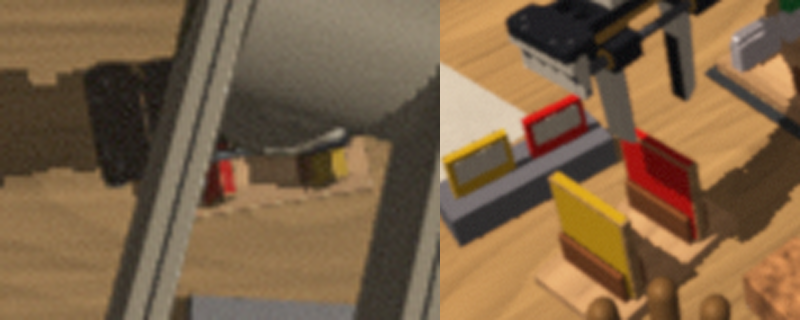

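The tool is centred over the red plaque: the near fingertip is at about (632,135) in the right panel, on its -y side, and the far one at (685,95), on its +y side. Going down and gripping.

```bash
python3 -m handwheel '[[0,-0.1,-3,0,0.4],[0,0,-3.2,0,0.4],[0,0,0,0,0.4],[0,0,0,0,1],[0,0,0,0,1],[0,0,0,0,1],[0,0,0,0,1],[0,0,0,0,1]]' 25
```

```text
t: 3.45
tool_pos: [0.5965, -0.1453, 0.2402]
orientation: [-0.233, 3.133, -0.0]
force: [-0.6, -0.2, 0.1]
opening: 0.0105
gripper_force: 1.5
```

```bash
python3 -m handwheel '[[0,0,0,0,1],[0,0,0,0,1],[0,0,1,0,1],[0,0,3,0,1],[0,0,3.2,0,1],[0,4,0.5,-0.04,1],[0,5.5,0,-0.042,1],[0,5.5,0,-0.042,1],[0,5.2,0,0,1],[0,0,0,0,1]]'
python3 -m handwheel '[[0,0,0,0,1],[0,0,0,0,1]]'
python3 - <<'E'
from h import *
from plant import read_camera
a=read_camera("top"); b=read_camera("scene")
cv2.imwrite("pics/topB.png",a[:,:,::-1]);cv2.imwrite("pics/sceneB.png",b[:,:,::-1])
b=b[150:280,190:350,::-1]
cv2.imwrite("pics/t2.png",cv2.resize(b,(720,585),interpolation=2))
E
```

```text
t: 4.7
tool_pos: [0.5962, 0.0602, 0.3177]
orientation: [-0.045, 3.141, 0.001]
force: [0.6, -0.3, -0.9]
opening: 0.0098
gripper_force: 25.0
t: 4.95
tool_pos: [0.5966, 0.0554, 0.3172]
orientation: [-0.036, 3.141, -0.001]
force: [-0.3, -0.6, -1.4]
opening: 0.0099
gripper_force: 25.0
```

View pics/t2.png

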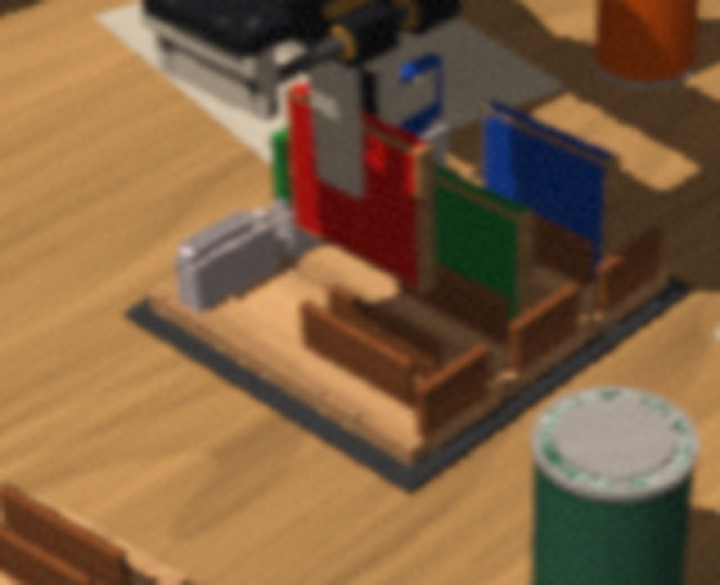

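```bash
cat >> h.py <<'E'
def world(n,u,z):
    c=C[n]; f=210/np.tan(np.radians(c["fovy"])/2); R=c["pose"][:3,:3];t=c["pose"][:3,3]
    d=R@np.array([(u[0]-c["cx"])/f,(u[1]-c["cy"])/f,1]); return t+d*(z-t[2])/d[2]
E
python3 - <<'E'
from h import *
np.set_printoptions(precision=4,suppress=True)
def px(u): return (np.array(u)+.5)/4.5-.5+[190,150]
w=.0242;R=np.array([[np.cos(w),np.sin(w)],[-np.sin(w),np.cos(w)]])
def loc(u,z,l):
    P=world("scene",px(u),z)[:2]; print(l,P,"rack-local",R@(P-[.5948,.0584]))
zb=.089
loc((415,287),zb,"plaque bot +x-y"); loc((300,232),zb,"bot -x -y"); loc((420,150),zb+.08,"top +x-y"); loc((432,145),zb+.08,"top +x+y");loc((292,92),zb+.08,"top -x-y")
loc((303,305),.048,"wall-y, -x end");loc((418,372),.048,"wall-y +x end");loc((332,290),.048,"wall+y -x");loc((440,357),.048,"wall+y +x")
loc((418,378),.048,"stop -y");loc((488,350),.048,"stop +y");loc((150,303),.018,"base corner -x-y");loc((412,455),.018,"base +x-y")
loc((180,255),.054,"pocket -y");loc((275,208),.054,"pocket +y back")
E
python3 -c "
from plant import readout;print(readout.read_state()['tool_pos'],readout.read_state()['orientation'])"
```

```text
plaque bot +x-y [0.6347 0.0523] rack-local [ 0.0398 -0.007 ]
bot -x -y [0.5588 0.0469] rack-local [-0.0363 -0.0106]
top +x-y [0.6412 0.0511] rack-local [ 0.0462 -0.0084]
top +x+y [0.6421 0.058 ] rack-local [ 0.0473 -0.0016]
top -x-y [0.5586 0.0478] rack-local [-0.0364 -0.0097]
wall-y, -x end [0.5628 0.0424] rack-local [-0.0324 -0.0153]
wall-y +x end [0.645  0.0429] rack-local [ 0.0498 -0.0167]
wall+y -x [0.564  0.0617] rack-local [-0.0307  0.004 ]
wall+y +x [0.6445 0.0589] rack-local [ 0.0497 -0.0007]
stop -y [0.6483 0.0395] rack-local [ 0.053  -0.0202]
stop +y [0.6579 0.0793] rack-local [0.0636 0.0193]
base corner -x-y [0.4688 0.0137] rack-local [-0.1271 -0.0416]
base +x-y [0.6614 0.0212] rack-local [ 0.0657 -0.0388]
pocket -y [0.4882 0.0231] rack-local [-0.1074 -0.0328]
pocket +y back [0.491  0.0881] rack-local [-0.1031  0.0322]
[0.59659002 0.05538858 0.31714605] [ 3.51438798e-02 -3.14136554e+00  2.36060064e-04]
```

The held plaque reads at y≈0.0545 in the scene view, against 0.0554 from the arm. The two cameras disagree by about 3 mm on the slot's y, so I'll measure it from intensity profiles in the empty bay.

Run:
```python
from h import *
# rectify plane z=.048 / .018 in rack-local coordinates, 0.5 mm grid, average along x over the walls
w=.0242
for n,f in(("top","pics/top0.png"),("scene","pics/scene0.png")):
    im=cv2.imread(f).astype(np.float32)
    for nm,z,xs,ys in(("walls z48",.048,np.arange(-.03,.03,.001),np.arange(-.026,.0261,.0015)),("pocket cheeks along y z54",.054,np.arange(-.114,-.106,.001),np.arange(-.040,.0401,.002)),):
        X,Y=np.meshgrid(xs,ys,indexing="ij")
        P=place(np.c_[X.ravel(),Y.ravel(),np.full(X.size,z)],.5948,.0584,w)
        u=proj(n,P).astype(np.float32).reshape(*X.shape,2)
        v=cv2.remap(im,u[...,0],u[...,1],cv2.INTER_CUBIC).mean(0)
        print(n,nm); print([(round(y*1e3,1),*c.astype(int)[::-1].tolist()) for y,c in zip(ys,v)])
    xs=np.arange(-.130,-.090,.0015);ys=np.arange(-.02,.02,.001)
    X,Y=np.meshgrid(xs,ys,indexing="ij")
    u=proj(n,place(np.c_[X.ravel(),Y.ravel(),np.full(X.size,.054)],.5948,.0584,w)).astype(np.float32).reshape(*X.shape,2)
    v=cv2.remap(im,u[...,0],u[...,1],cv2.INTER_CUBIC).mean(1)
    print(n,"pocket x");print([(round(x*1e3,1),*c.astype(int)[::-1].tolist()) for x,c in zip(xs,v)])
```

```text
top walls z48
[(np.float64(-26.0), 137, 107, 75), (np.float64(-24.5), 143, 112, 79), (np.float64(-23.0), 150, 117, 82), (np.float64(-21.5), 154, 120, 85), (np.float64(-20.0), 157, 122, 86), (np.float64(-18.5), 158, 123, 87), (np.float64(-17.0), 158, 123, 87), (np.float64(-15.5), 157, 123, 86), (np.float64(-14.0), 151, 117, 82), (np.float64(-12.5), 135, 102, 71), (np.float64(-11.0), 118, 84, 55), (np.float64(-9.5), 103, 68, 43), (np.float64(-8.0), 87, 57, 35), (np.float64(-6.5), 75, 52, 33), (np.float64(-5.0), 74, 55, 38), (np.float64(-3.5), 79, 62, 44), (np.float64(-2.0), 81, 65, 46), (np.float64(-0.5), 81, 64, 45), (np.float64(1.0), 81, 63, 44), (np.float64(2.5), 81, 64, 45), (np.float64(4.0), 81, 64, 45), (np.float64(5.5), 82, 63, 45), (np.float64(7.0), 84, 62, 42), (np.float64(8.5), 93, 64, 41), (np.float64(10.0), 101, 67, 41), (np.float64(11.5), 95, 63, 39), (np.float64(13.0), 80, 56, 36), (np.float64(14.5), 74, 55, 37), (np.float64(16.0), 77, 60, 42), (np.float64(17.5), 80, 63, 44), (np.float64(19.0), 80, 63, 44), (np.float64(20.5), 79, 62, 44), (np.float64(22.0), 78, 61, 43), (
[... 5385 characters left out ...]
 137, 93), (np.float64(-118.0), 171, 135, 100), (np.float64(-116.5), 162, 132, 107), (np.float64(-115.0), 153, 129, 113), (np.float64(-113.5), 146, 127, 116), (np.float64(-112.0), 142, 126, 119), (np.float64(-110.5), 141, 126, 121), (np.float64(-109.0), 141, 126, 121), (np.float64(-107.5), 139, 124, 120), (np.float64(-106.0), 132, 119, 115), (np.float64(-104.5), 122, 110, 107), (np.float64(-103.0), 111, 100, 97), (np.float64(-101.5), 104, 94, 91), (np.float64(-100.0), 106, 95, 93), (np.float64(-98.5), 115, 104, 101), (np.float64(-97.0), 127, 114, 110), (np.float64(-95.5), 134, 121, 116), (np.float64(-94.0), 132, 119, 115), (np.float64(-92.5), 122, 110, 107), (np.float64(-91.0), 108, 97, 94)]
```

The top view's walls, peaking at -9.5 and +10, put the slot at y≈0.059. I'll go down in steps at y≈0.058 and watch the force.

```bash
python3 -m handwheel '[[0,0.25,-1.5,0,1],[0,0,-1.5,0,1],[0,0,-0.5,0,1],[0,0,0,0,1],[0,0,0,0,1]]'
python3 -m handwheel '[[0,0,-0.4,0,1],[0,0,-0.4,0,1],[0,0,0,0,1]]'; python3 -m handwheel '[[0,0,-0.4,0,1],[0,0,0,0,1]]'
```

```text
t: 5.68
tool_pos: [0.5967, 0.0592, 0.2825]
orientation: [-0.038, 3.141, -0.0]
force: [0.1, -0.0, -0.5]
opening: 0.0101
gripper_force: 25.0
t: 6.05
tool_pos: [0.5963, 0.0592, 0.2735]
orientation: [0.038, -3.14, -0.0]
force: [-0.7, -0.1, -1.3]
opening: 0.0101
gripper_force: 25.0
t: 6.3
tool_pos: [0.5963, 0.0592, 0.2696]
orientation: [0.038, -3.141, 0.0]
force: [-0.2, -0.0, -1.4]
opening: 0.0096
gripper_force: 25.0
```

```bash
python3 -m handwheel '[[0,0,-0.8,0,1],[0,0,0,0,1]]';python3 -m handwheel '[[0,0,-0.8,0,1],[0,0,0,0,1]]';python3 -m handwheel '[[0,0,-0.4,0,1],[0,0,0,0,1]]';python3 -m handwheel '[[0,0,-0.3,0,1],[0,0,-0.2,0,1],[0,0,0,0,1]]'
```

```text
t: 6.55
tool_pos: [0.5961, 0.0592, 0.261]
orientation: [0.038, -3.14, 0.0]
force: [-0.2, -0.6, -1.9]
opening: 0.0098
gripper_force: 25.0
t: 6.8
tool_pos: [0.5961, 0.0592, 0.2531]
orientation: [0.038, -3.14, -0.0]
force: [0.5, -0.5, -1.0]
opening: 0.01
gripper_force: 25.0
t: 7.05
tool_pos: [0.5964, 0.0592, 0.2497]
orientation: [0.038, -3.141, 0.0]
force: [-0.0, -0.6, -1.1]
opening: 0.0097
gripper_force: 25.0
t: 7.42
tool_pos: [0.5967, 0.0592, 0.2462]
orientation: [-0.038, 3.141, -0.0]
force: [-3.5, -0.2, 7.2]
opening: 0.0103
gripper_force: 25.0
```

```bash
python3 -m handwheel '[[0,0,0,0,0.7],[0,0,0,0,0.6],[0,0,0,0,0.6],[0,0,0,0,0.6],[0,0,1,0,0.6],[0,0,4,0,0.6],[0,0,5,0,0.6],[0,0,0,0,0.6],[0,0,0,0,0.6]]'
python3 - <<'E'
from h import *
from plant import read_camera,readout
print(readout.read_state()["q"].round(3))
px=lambda u:(np.array(u)+.5)/3.8-.5+[195,190]
for z in(.066,.07): print(z,[world("top",px(u),z).round(4) for u in((569,299),(651,304),(676,307),(757,311))])
im=read_camera("scene"); cv2.imwrite("pics/sceneC.png",im[:,:,::-1])
cv2.imwrite("pics/t3.png",cv2.resize(im[130:280,110:340,::-1],(782,510),interpolation=2))
E
```

```text
t: 8.55
tool_pos: [0.5965, 0.0592, 0.3454]
orientation: [-0.038, 3.141, 0.0]
force: [-0.7, -0.3, -0.4]
opening: 0.0369
gripper_force: 0.0
[ 0.013  0.162  1.562  0.     1.416 -1.582]
0.066 [array([ 0.4599, -0.1427,  0.066 ]), array([ 0.455 , -0.2002,  0.066 ]), array([ 0.4525, -0.2177,  0.066 ]), array([ 0.4483, -0.2744,  0.066 ])]
0.07 [array([ 0.4598, -0.1421,  0.07  ]), array([ 0.4549, -0.1994,  0.07  ]), array([ 0.4524, -0.2169,  0.07  ]), array([ 0.4483, -0.2735,  0.07  ])]
```

View pics/t3.png

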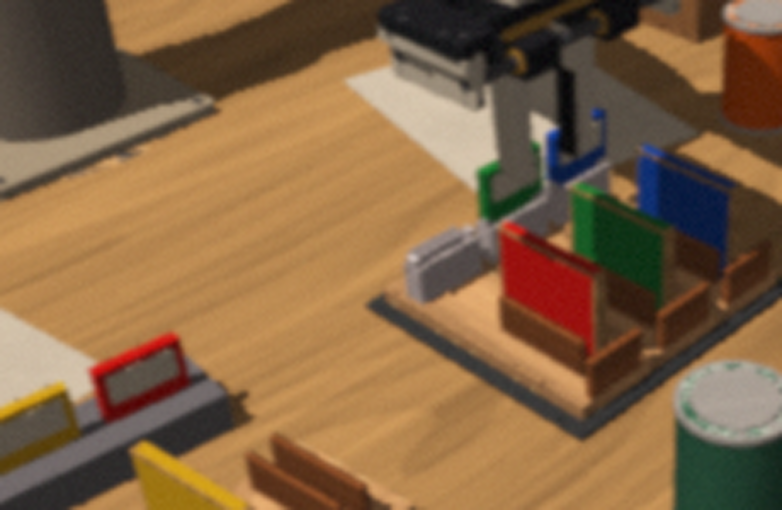

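The red plaque stands fully down in the slot, with its bottom edge behind the wall at (545,330), and it is level with the green one. Now the holder: I need yaw -1.685 and a shift of about (-13.9,-23.0) cm.

```bash
python3 -m handwheel '[[-1.4,-2.3,0,-0.168,0.6],[-1.4,-2.3,0,-0.168,0.6],[-1.4,-2.3,0,-0.168,0.6],[-1.4,-2.3,0,-0.168,0.6],[-1.4,-2.3,0,-0.168,0.6],[-1.4,-2.3,0,-0.168,0.6],[-1.4,-2.3,0,-0.168,0.6],[-1.4,-2.3,0,-0.168,0.6],[-1.4,-2.3,0,-0.168,0.6],[-1.4,-2.3,0,-0.168,0.6]]' 30
python3 -m handwheel '[[0,0,-3,0,0.6],[0,0,0,0,0.6],[0,0,0,0,0.6]]'
```

```text
t: 9.85
tool_pos: [0.4554, -0.1712, 0.3432]
orientation: [-2.317, -2.117, 0.002]
force: [-0.3, -0.6, -0.6]
opening: 0.0373
gripper_force: 0.0
t: 10.22
tool_pos: [0.4564, -0.1705, 0.3149]
orientation: [-2.312, -2.125, 0.001]
force: [0.2, 0.7, 0.0]
opening: 0.037
gripper_force: 0.0
```

```bash
python3 -m handwheel '[[0,0,-4,-0.005,0.6],[0.1,0,-4,0,0.6],[0,0,-1.4,0,0.6],[0,0,0,0,0.6],[0,0,0,0,1],[0,0,0,0,1],[0,0,0,0,1],[0,0,0,0,1],[0,0,0,0,1],[0,0,0,0,1]]' 40
```

```text
t: 11.48
tool_pos: [0.4581, -0.1711, 0.222]
orientation: [2.318, 2.118, 0.001]
force: [1.9, 1.1, 6.0]
opening: 0.0097
gripper_force: 40.0
```

```bash
python3 -m handwheel '[[0,0,1,0,1],[0,0,4,0,1],[0,0,5,0,1],[0.4,3.8,0,0.025,1],[0.4,3.8,0,0.025,1],[0.4,3.8,0,0.03,1],[0.5,3.8,0,0.03,1],[0.5,3.8,0,0,1],[0.4,3.8,0,0,1],[0,0,0,0,1]]'
python3 -m handwheel '[[0,0,-2,0,1],[0,0,0,0,1],[0,0,0,0,1]]'
python3 - <<'E'
from h import *
from plant import read_camera
im=read_camera("scene"); a=read_camera("top"); cv2.imwrite("pics/sceneD.png",im[:,:,::-1]);cv2.imwrite("pics/topD.png",a[:,:,::-1])
cv2.imwrite("pics/t4.png",cv2.resize(im[150:240,200:320,::-1],(784,588),interpolation=2))
E
```

```text
t: 12.72
tool_pos: [0.483, 0.0591, 0.3204]
orientation: [-2.194, -2.246, 0.002]
force: [-0.2, -0.5, -0.8]
opening: 0.0095
gripper_force: 40.0
t: 13.1
tool_pos: [0.4834, 0.0565, 0.3013]
orientation: [-2.2, -2.242, 0.001]
force: [0.1, 0.0, -1.3]
opening: 0.0097
gripper_force: 40.0
```

View pics/t4.png

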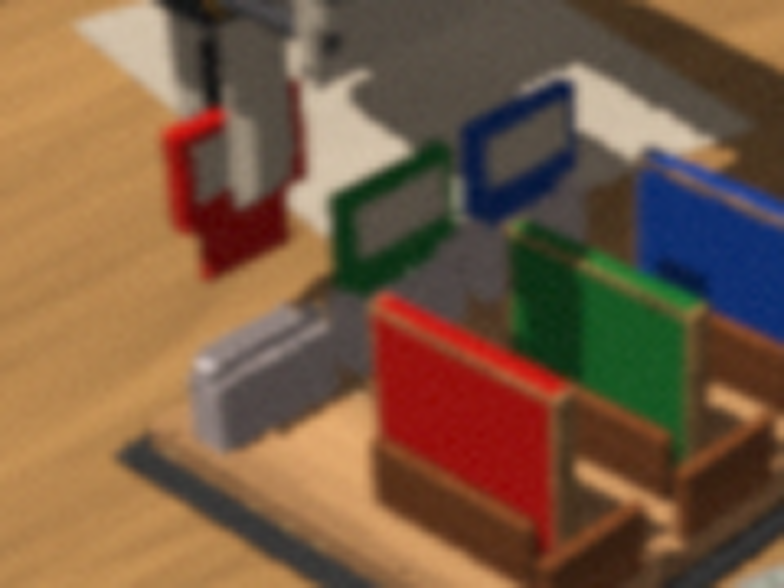

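Run:
```python
from h import *
np.set_printoptions(precision=4,suppress=True)
s=784/120; px=lambda u:(np.array(u)+.5)/s-.5+[200,150]
w=.0242;R=np.array([[np.cos(w),np.sin(w)],[-np.sin(w),np.cos(w)]])
def loc(u,z,l):
    P=world("scene",px(u),z)[:2]; print(l,P,"rack-local",R@(P-[.5948,.0592]))
zb=.0853
loc((203,278),zb,"tongue bot -y");loc((287,236),zb,"tongue bot +y");loc((168,130),zb+.064,"head top -y");loc((176,234),zb+.024,"head bot -y");loc((300,180),zb+.024,"head bot +y")
loc((333,198),.094,"green top -y");loc((450,145),.094,"green top +y");loc((463,125),.094,"blue top -y");loc((573,82),.094,"blue top +y")
loc((217,380),.054,"pocket back -y");loc((328,322),.054,"pocket back +y");loc((197,358),.054,"lip -y");loc((295,308),.054,"lip +y")
# check for home position: predicted pocket outline in this crop
for x,y in((-.1025,-.029),(-.1025,.029),(-.1175,-.029),(-.1175,.029)): print((proj("scene",place(np.array([[x,y,.054]]),.5948,.0592,w))[0]-[200,150]+.5)*s-.5)
```

```text
tongue bot -y [0.4816 0.0354] rack-local [-0.1137 -0.0211]
tongue bot +y [0.482  0.0753] rack-local [-0.1123  0.0188]
head top -y [0.481  0.0276] rack-local [-0.1145 -0.0288]
head bot -y [0.483  0.0247] rack-local [-0.1126 -0.0318]
head bot +y [0.4869 0.0796] rack-local [-0.1074  0.023 ]
green top -y [0.4854 0.0959] rack-local [-0.1085  0.0393]
green top +y [0.4889 0.1531] rack-local [-0.1036  0.0964]
blue top -y [0.4813 0.1674] rack-local [-0.1109  0.1109]
blue top +y [0.4885 0.2215] rack-local [-0.1023  0.1648]
pocket back -y [0.4985 0.0243] rack-local [-0.0971 -0.0326]
pocket back +y [0.4995 0.0774] rack-local [-0.0949  0.0205]
lip -y [0.4821 0.0285] rack-local [-0.1134 -0.028 ]
lip +y [0.4831 0.0753] rack-local [-0.1112  0.0188]
[214.6538 370.2841]
[330.5675 305.355 ]
[187.6536 355.0009]
[303.5016 291.1205]
```

By the top view the pocket is at x≈0.484–0.485, y≈0.057. The scene picks give a few mm more in x. The holder hangs straight, with its tongue bottom running from (203,278) to (287,236). I'll lower it in steps and watch the force.

```bash
python3 -m handwheel '[[0.1,0,-1.5,0.005,1],[0,0,-1.2,0,1],[0,0,0,0,1],[0,0,0,0,1]]'
python3 -m handwheel '[[0,0,-0.4,0,1],[0,0,0,0,1]]'; python3 -m handwheel '[[0,0,-0.4,0,1],[0,0,0,0,1]]'; python3 -m handwheel '[[0,0,-0.2,0,1],[0,0,0,0,1]]'
```

```text
t: 13.7
tool_pos: [0.4845, 0.0572, 0.274]
orientation: [-2.193, -2.249, 0.001]
force: [0.2, -0.2, 0.4]
opening: 0.0098
gripper_force: 40.0
t: 13.95
tool_pos: [0.4845, 0.0572, 0.27]
orientation: [-2.193, -2.249, 0.0]
force: [0.5, -0.3, 0.1]
opening: 0.0097
gripper_force: 40.0
t: 14.2
tool_pos: [0.4843, 0.0572, 0.2657]
orientation: [-2.193, -2.249, 0.001]
force: [-0.8, -0.8, -0.3]
opening: 0.0099
gripper_force: 40.0
t: 14.45
tool_pos: [0.4845, 0.0572, 0.2641]
orientation: [2.193, 2.249, 0.0]
force: [0.2, -0.5, 0.2]
opening: 0.0101
gripper_force: 40.0
```

```bash
for i in 1 ; do python3 -m handwheel '[[0,0,-0.3,0,1],[0,0,0,0,1]]'; python3 -m handwheel '[[0,0,-0.3,0,1],[0,0,0,0,1]]';python3 -m handwheel '[[0,0,-0.3,0,1],[0,0,0,0,1]]'; done
```

```text
t: 14.7
tool_pos: [0.4849, 0.0572, 0.2634]
orientation: [2.193, 2.249, 0.001]
force: [-8.1, -1.1, 20.0]
opening: 0.0099
gripper_force: 40.0
t: 14.95
tool_pos: [0.4851, 0.0572, 0.2587]
orientation: [2.192, 2.248, 0.003]
force: [4.3, -0.8, 0.2]
opening: 0.0099
gripper_force: 40.0
t: 15.2
tool_pos: [0.4851, 0.0571, 0.2552]
orientation: [2.193, 2.248, 0.002]
force: [7.0, -0.5, -0.8]
opening: 0.0097
gripper_force: 40.0
```

```bash
python3 -m handwheel '[[0.06,0,-0.1,0,1],[0,0,0,0,1]]'; python3 -m handwheel '[[0,0,-0.2,0,1],[0,0,0,0,1]]';python3 -m handwheel '[[0,0,-0.2,0,1],[0,0,0,0,1]]'
```

```text
t: 15.45
tool_pos: [0.4854, 0.0571, 0.2541]
orientation: [2.193, 2.248, 0.001]
force: [6.2, -1.0, -0.6]
opening: 0.0097
gripper_force: 40.0
t: 15.7
tool_pos: [0.4854, 0.0572, 0.2523]
orientation: [2.193, 2.248, 0.001]
force: [5.5, 0.2, 1.6]
opening: 0.0096
gripper_force: 40.0
t: 15.95
tool_pos: [0.4854, 0.0572, 0.2504]
orientation: [2.193, 2.248, 0.001]
force: [5.4, -0.5, 2.6]
opening: 0.0099
gripper_force: 40.0
```

```bash
python3 -m handwheel '[[0.05,0,-0.2,0,1],[0,0,0,0,1]]'; python3 -m handwheel '[[0,0,-0.2,0,1],[0,0,0,0,1]]';python3 -m handwheel '[[0,0,-0.1,0,1],[0,0,0,0,1]]';python3 -m handwheel '[[0,0,-0.1,0,1],[0,0,0,0,1]]'
```

```text
t: 16.2
tool_pos: [0.4856, 0.0572, 0.2482]
orientation: [2.193, 2.249, -0.0]
force: [3.6, -0.8, 4.6]
opening: 0.0095
gripper_force: 40.0
t: 16.45
tool_pos: [0.4857, 0.0572, 0.2463]
orientation: [2.193, 2.249, 0.0]
force: [3.1, -1.2, 5.5]
opening: 0.01
gripper_force: 40.0
t: 16.7
tool_pos: [0.4857, 0.0572, 0.2459]
orientation: [2.193, 2.249, -0.0]
force: [0.4, -0.3, 11.2]
opening: 0.0098
gripper_force: 40.0
t: 16.95
tool_pos: [0.4858, 0.0572, 0.2458]
orientation: [2.193, 2.249, -0.0]
force: [-3.8, -0.0, 20.8]
opening: 0.0097
gripper_force: 40.0
```

```bash
python3 -m handwheel '[[0,0,0,0,1],[0,0,0,0,1],[0,0,0,0,1],[0,0,0,0,1]]' 45
python3 - <<'E'
from h import *
from plant import read_camera
im=read_camera("scene")
cv2.imwrite("pics/t5.png",cv2.resize(im[150:240,200:320,::-1],(784,588),interpolation=2))
E
```

```text
t: 17.45
tool_pos: [0.4858, 0.0572, 0.2458]
orientation: [2.193, 2.249, -0.0]
force: [-4.2, -0.3, 20.6]
opening: 0.0091
gripper_force: 45.0
```

View pics/t5.png

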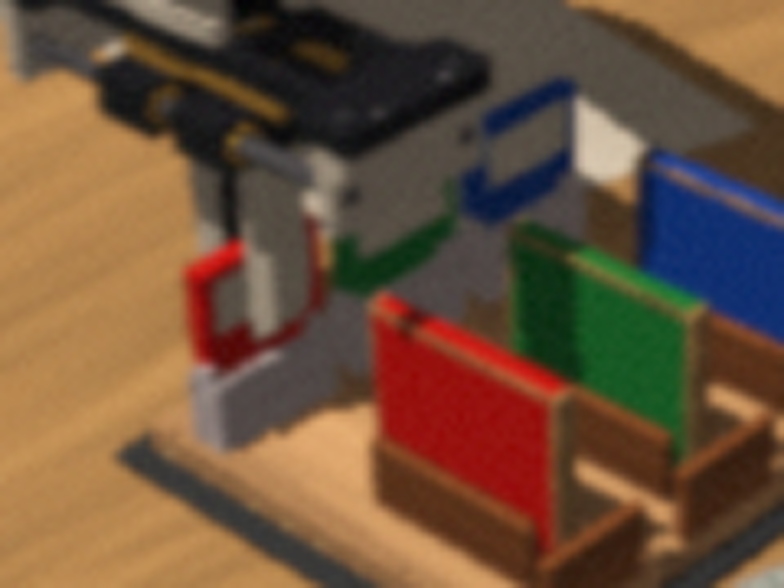

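The holder sits flush on the cheeks, with its head bottom at about (200,362) to (325,300). It is level with the green one, the push is steady at about 20 N, and the plaque hasn't been disturbed. Handing in.

```bash
python3 -c "
from plant import job; print(job.close_job())"
```

```text
the job is handed in; nothing more can be done
None
```

The red plaque is standing fully down and released in the empty slot, and the red label holder is seated behind the lip, still held pressed home at about 20 N; I handed the job in at about 17.5 s, and it gave back no verdict.

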